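# Trim the pantry balance level

### The arm

A 7-joint arm with a two-finger parallel gripper is mounted at the origin on a cart in front of the work surface, level with it; the furniture and walls round the work are solid. World frame = base frame: x ahead of the robot, y to its left, z up, the work surface at z = 0. Lengths are in m, angles in rad, forces in N, time in s.
With the tool pointing down it reaches from about 0.4 to 0.875 m from the base axis. Payload 19.3 kg.
Tool frame: the origin (TCP) lies midway between the tips of the shut fingers; the grasp point (between the pads) lies 19 mm behind it; z points along the fingers, y is the line along which they close (so a half turn about z gives the same grasp; the last joint's range is limited). The gripper opens to 85 mm and grips with 20 to 120 N. Pads are 22 mm wide; open, the fingers measure 114 mm over their backs; the gripper's body (76 mm by 85 mm) begins 54 mm behind the grasp point. The pads swing forward as they close: fully open they stand 13 mm farther back than shut.
Start: joints at [1.089, 0.521, -0.036, 1.599, 0.021, 1.021, -0.113], TCP at [0.25, -0.573, 0.231] pointing down, gripper open.
Joint ranges: [-2.91, 2.91], [-0.3, 2.13], [-1.5, 1.42], [0.17, 2.43], [-1.26, 4.41], [0.16, 1.93], [-2.52, 2.52]. Speed limits (rad/s): [1.89, 1.89, 2.39, 2.39, 3.01, 3.01, 3.01].

### API

Orientations are given as [roll, pitch, yaw] about the fixed x, y, z axes, in that order (R = Rz(yaw) Ry(pitch) Rx(roll)).
In Python, from workcell import * gives the robot as it stands. The module is installed in compiled form; this text tells all that it offers.
- The arm moves only by the tool play_rows, never from a script. Its argument "deltas" is a list of rows, each a list of 7 numbers: the shift along the tool's x, y, z in units of 500 mm (1.0 is 500 mm), then the turn, a rotation vector about the tool's x, y, z in units of 120 degrees (1.0 is 120 degrees), then the closure, from 0 (fully open) to 1 (shut). A call has 1 to 10 rows; each row is the pose to reach, as a shift and turn from the pose commanded when the call began, along the tool's axes at that moment; what a row does not reach only later rows make up. A row lasts 1/10 s, in which the tool goes at most 50 mm and 8.59 degrees, less where a joint would pass 70% of its speed; a pose out of reach is approached as far as the arm can. A call with a number of a shift or a turn outside -1 to 1 is refused whole. A call with a gripper value outside its range is refused whole. The fingers move at their own pace and stop on an object; "newtons" is the grip in N (left out, the last holds). Time passes only in rows, so rows that repeat a pose let the fingers close. It gives the time, the measured TCP pose, the force, the opening and the grip force at its end, in the units of the state.
- observe(): the state, without advancing time (a new reading comes with each control period).
- grab_frame(name): name is "side" or "top"; returns the picture (420x560x3 uint8, red, green, blue); there is no depth.
- get_calibration(name): a dict with "fovy" (degrees; the focal length in pixels is half the picture's height over the tangent of half this angle, whatever the lens; pixels are square), "cx", "cy" (the principal point, pixels), "xyz" and "rotation" of the camera in the world. Camera axes: x right, y down, z forward; pixel columns grow to the right and rows downward; lengths in m; the calibration is good to about 2 mm. A picture is of the moment at which its call begins. get_calibration takes no time and is no camera call.
- job_done(): hands the job in; it is judged then, once.
The state is a dict: "clock": time; "qpos": joint angles; "qd": joint speeds; "joint_efforts": joint torques, N m; "position": TCP position; "tool_rot": TCP orientation; "force": force on the tool from outside, world axes, zero at the start; "moment": the same for the moment, N m; "grip_width": finger opening in m; "finger_force": force on a finger pad.
Only numpy, scipy, OpenCV 4.12 (cv2) and the standard library are available. Lean on these libraries where they do the work, as an engineer would, in place of code of your own. Each camera call takes 0.05 s, during which the arm holds its last target. There are 200 camera calls.

### The job

On the pantry balance a tea tin stands in one pan and a blue glass in the other, each with a brass knob weight, and the tin's side hangs down. Move the brass weight that stands beside the tin into the empty brass ring seat of the glass's pan and let go of it, then slide the brass poise along its bar by its red tab until the balance stays level on its own with nothing touching it. Be gentle: set the weight down softly, feel for the balance rather than forcing it, and leave everything else standing where it is.

Things in the scene. Friction and masses are not known exactly. Their poses are not given: they have to be found in the camera images.
- scale: Two-pan balance, green foot 150 x 260 mm, fixed. Origin on the counter under the foot's centre; y runs along the beam to the left pan, x away from the robot. The beam rocks about x at 85 mm height; steel pans 164 x 124 mm (rim 7 mm), floors 20 mm above the pivot, centred at y = +-140 mm. A poise bar runs along the front of the left pan at x = -104 mm.
- beam (a joint): Tilt of the beam, rad: 0 level, positive with the left pan up, stops at -0.06 and 0.06. Slow, settles in about 3 s. Loaded, its level-seeking stiffness is only about 0.5 N m/rad, so it lies on a stop unless the sides nearly balance (within 0.03 N m); there the tilt tells only which side is heavy.
- poise (a joint): Place of the poise along its bar, m: 0 inner end (54 mm left of the pivot) to 0.14 outer end; starts near the inner end. Weighs 250 g with its tab, so each mm shifts the balance by 0.00245 N m; friction about 2.5 N, stays where left. Its right place depends on the unknown loads, 0.02 to 0.12 once the weight is moved.
- poise_grip (a point): Grip point of the upright red tab over the poise: tab 22 (x) by 12 mm (y), top 14 mm above this point, steel stirrup 22 mm below it. The tab swivels freely about x on the poise at pivot height. 133 mm above the counter when level; held there, its upward push on the gripper (N) times its distance from the pivot along y (m) is the torque missing on the left.
- weight_left_knob (a point): Middle of the knob (21 mm diameter, 19 mm tall) of the brass weight that starts in the left pan's inner seat. Weight: 150 g, 37 mm diameter foot, 28 mm tall body, 60 mm overall; this point is 50 mm above its underside, on its axis. Upright: z up.
- weight_right_knob (a point): The same for the identical brass weight that starts in the right pan's inner seat.
- seat_left_inner (a point): Centre of the left pan's inner brass ring seat, on the pan floor, 110 mm from the pivot (scale x = -50 mm); moves with the beam, axes as the beam's. Every seat is a ring raised 5 mm, 42 mm inside and 50 mm outside diameter.
- seat_left_outer (a point): The same for the left pan's outer seat, 170 mm from the pivot, empty at the start.
- seat_right_inner (a point): The same for the right pan's inner seat, 110 mm from the pivot.
- seat_right_outer (a point): The same for the right pan's outer seat, 170 mm from the pivot, empty at the start.
- pan_left (a point): Centre of the left pan's floor (under the left, +y, end of the beam).
- pan_right (a point): Centre of the right pan's floor.
- tin_mid (a point): Centre of the round green tea tin with tan lid, 69 mm diameter, 89 mm tall, upright; it stands in the left or the right pan and is the heavier load (about 0.46 kg, not exactly known).
- glass_mid (a point): Centre of the blue-teal tumbler, 68 mm diameter, 84 mm tall, upright, in the other pan (about 0.16 kg, not exactly known).
- clip_jar: Bystander: clip-top glass jar 92 x 94 x 121 mm; origin under its base.
- pepper_mill: Bystander: turned dark wooden pepper mill, 58 mm diameter, 170 mm tall; origin under its base.
- espresso_cup: Bystander: cream espresso cup with green band, 63 x 88 x 51 mm; origin under its base.
- spare_glass: Bystander: second blue-teal tumbler, 68 x 84 mm, standing on a wooden coaster off the balance; origin under its base.
Mind the look-alikes: they are no part of the job. Leave any pink look-alike of the part that bears weight_left_knob alone.

How it is judged:
On the way:
1. The brass weight from the tin's pan stands released, fully down, in the empty seat of the glass's pan, and the other weight is still in its seat ((((x of tin_mid in the frame of pan_left between -0.085 and 0.085 m and y of tin_mid in the frame of pan_left between -0.065 and 0.065 m and angle between tin_mid's own z axis and vertical below 0.15 rad) and (x of glass_mid in the frame of pan_right between -0.085 and 0.085 m and y of glass_mid in the frame of pan_right between -0.065 and 0.065 m and angle between glass_mid's own z axis and vertical below 0.15 rad) and (x of weight_left_knob in the frame of seat_right_outer between -0.006 and 0.006 m and y of weight_left_knob in the frame of seat_right_outer between -0.006 and 0.006 m and z of weight_left_knob in the frame of seat_right_outer between 0.046 and 0.054 m) and (x of weight_right_knob in the frame of seat_right_inner between -0.006 and 0.006 m and y of weight_right_knob in the frame of seat_right_inner between -0.006 and 0.006 m and z of weight_right_knob in the frame of seat_right_inner between 0.046 and 0.054 m)) or ((x of tin_mid in the frame of pan_right between -0.085 and 0.085 m and y of tin_mid in the frame of pan_right between -0.065 and 0.065 m and angle between tin_mid's own z axis and vertical below 0.15 rad) and (x of glass_mid in the frame of pan_left between -0.085 and 0.085 m and y of glass_mid in the frame of pan_left between -0.065 and 0.065 m and angle between glass_mid's own z axis and vertical below 0.15 rad) and (x of weight_right_knob in the frame of seat_left_outer between -0.006 and 0.006 m and y of weight_right_knob in the frame of seat_left_outer between -0.006 and 0.006 m and z of weight_right_knob in the frame of seat_left_outer between 0.046 and 0.054 m) and (x of weight_left_knob in the frame of seat_left_inner between -0.006 and 0.006 m and y of weight_left_knob in the frame of seat_left_inner between -0.006 and 0.006 m and z of weight_left_knob in the frame of seat_left_inner between 0.046 and 0.054 m))) and contact force between the arm and weight_left below 0.1 N and contact force between the arm and weight_right below 0.1 N), for 0.2 s.
At the end, for the whole second after the job is handed in: The balance rests level by itself (beam within 0.02 rad, still), nothing touching it; both brass weights are fully down in the two seats of the glass's pan (the moved one in the outer seat, within 6 mm), the tin stands upright in its own pan and the glass in its own ((((x of tin_mid in the frame of pan_left between -0.085 and 0.085 m and y of tin_mid in the frame of pan_left between -0.065 and 0.065 m and angle between tin_mid's own z axis and vertical below 0.15 rad) and (x of glass_mid in the frame of pan_right between -0.085 and 0.085 m and y of glass_mid in the frame of pan_right between -0.065 and 0.065 m and angle between glass_mid's own z axis and vertical below 0.15 rad) and (x of weight_left_knob in the frame of seat_right_outer between -0.006 and 0.006 m and y of weight_left_knob in the frame of seat_right_outer between -0.006 and 0.006 m and z of weight_left_knob in the frame of seat_right_outer between 0.046 and 0.054 m) and (x of weight_right_knob in the frame of seat_right_inner between -0.006 and 0.006 m and y of weight_right_knob in the frame of seat_right_inner between -0.006 and 0.006 m and z of weight_right_knob in the frame of seat_right_inner between 0.046 and 0.054 m)) or ((x of tin_mid in the frame of pan_right between -0.085 and 0.085 m and y of tin_mid in the frame of pan_right between -0.065 and 0.065 m and angle between tin_mid's own z axis and vertical below 0.15 rad) and (x of glass_mid in the frame of pan_left between -0.085 and 0.085 m and y of glass_mid in the frame of pan_left between -0.065 and 0.065 m and angle between glass_mid's own z axis and vertical below 0.15 rad) and (x of weight_right_knob in the frame of seat_left_outer between -0.006 and 0.006 m and y of weight_right_knob in the frame of seat_left_outer between -0.006 and 0.006 m and z of weight_right_knob in the frame of seat_left_outer between 0.046 and 0.054 m) and (x of weight_left_knob in the frame of seat_left_inner between -0.006 and 0.006 m and y of weight_left_knob in the frame of seat_left_inner between -0.006 and 0.006 m and z of weight_left_knob in the frame of seat_left_inner between 0.046 and 0.054 m))) and value of joint beam between -0.02 and 0.02 rad and velocity of joint beam between -0.02 and 0.02 rad/s and contact force between the arm and scale below 0.1 N).
It fails at once if The balance or its poise is forced: the robot bears on it with more than 15 N (contact force between the arm and scale above 15 N).
It fails at once if A brass weight is dropped or pressed into the balance with more than 12 N (contact force between any of weight_left, weight_right and scale above 12 N).
It fails at once if The tin or the glass is tipped (angle between any of tin_mid, glass_mid's own z axis and vertical above 0.3 rad).
It fails at once if A bystander is moved by more than 30 mm (distance of any of clip_jar, pepper_mill, espresso_cup, spare_glass from where it was at the start of the episode above 0.03 m).
It also fails if it takes over 72 s, if anything falls off the work surface, if the arm or the gripper's body presses on something with over 40 N, if the wrist force passes 120 N, or if a joint passes its speed limit or range.

## Working session

There is one attempt and no reset: what is moved stays moved. The work goes in short steps, Python scripts to look and compute and a tool call to move; the robot and the scene stay as the last step left them, time stands still between calls to the robot, and variables do not carry over. Pictures are saved under pics/ and viewed, at most 10 in all, crops included, and the job is handed in when it is done.

Besides the shell and the picture viewer there is one more tool, called after "Call:" as name(argument=value, ...), one argument or row to a line, values as JSON. play_rows: Moves the arm, as the interface text tells. Its arguments: {"type":"object","properties":{"deltas":{"type":"array"},"newtons":{"type":"number"}},"required":["deltas"]}

```bash
mkdir -p pics; python3 - <<'E'
from workcell import *
import cv2
s=observe();print({k:(s[k] if not hasattr(s[k],'round') else s[k]) for k in s})
for n in("side","top"):
    print(n,get_calibration(n)); cv2.imwrite(f"pics/{n}0.png",grab_frame(n)[:,:,::-1])
E
```

```text
{'clock': 0.0, 'qpos': array([ 1.08879347,  0.52205524, -0.03633237,  1.60001949,  0.02117713,
        1.02109414, -0.11280984]), 'qd': array([-2.92008458e-05, -9.41451989e-04, -1.36955986e-04,  1.52422256e-03,
       -5.10799867e-04,  1.94047267e-03,  1.38998984e-03]), 'joint_efforts': array([ 1.26919433e-03, -9.27124071e+01,  1.98055364e+00, -3.69942033e+01,
        1.78365433e-02,  8.10212310e-03, -8.65830953e-05]), 'position': array([ 0.24999755, -0.57244151,  0.23069587]), 'tool_rot': array([-3.14040214e+00,  6.35825041e-05,  4.11775636e-01]), 'force': array([0.01318753, 0.05969988, 1.03828147]), 'moment': array([-0.01054309,  0.00344785, -0.00892658]), 'finger_force': 0.0, 'grip_width': 0.08552338515239571}
side {'fovy': 47.970680439372266, 'cx': 283.1712843853711, 'cy': 214.26587871962693, 'xyz': array([0.17016891, 1.14696225, 1.12448982]), 'rotation': array([-2.27788315,  0.00470516, -2.84728827])}
top {'fovy': 45.52513879019058, 'cx': 274.94087365201216, 'cy': 207.9285699116355, 'xyz': array([ 0.41673928, -0.00607322,  1.67081181]), 'rotation': array([-3.08829949e+00,  8.63449885e-04, -1.57981428e+00])}
```

View pics/side0.png

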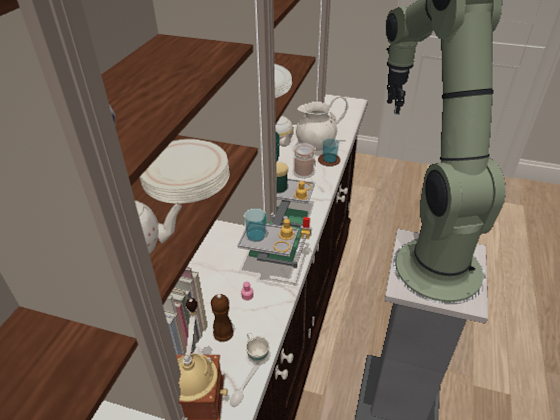

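View pics/top0.png

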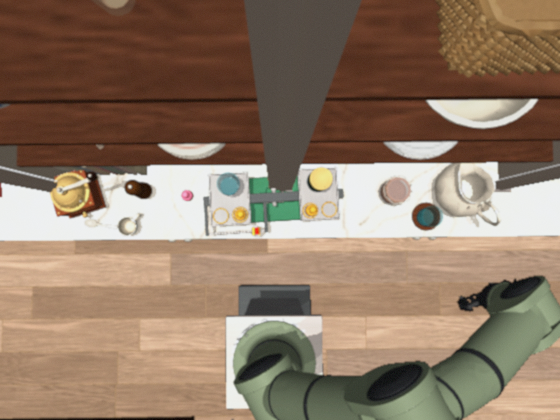

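The tin (320,180) is in the right pan and the glass (230,185) in the left, with the left side up. The weight to move is therefore the brass one at top (312,211) / side (301,190), and it goes to the empty left outer seat at top (221,216).

Things that could be mistaken for it:
- the brass weight in the left pan, at top (240,214)
- the pink look-alike, at top (187,196)
- the red poise tab, at top (258,231)

Now a close crop to check the choice.

```bash
cat > h.py <<'E'
import numpy as np, cv2
from workcell import *
from scipy.spatial.transform import Rotation as R
def cam(n):
    c=get_calibration(n); return c,R.from_euler('xyz',c['rotation']).as_matrix(),210/np.tan(np.radians(c['fovy'])/2)
def ray(n,u,v):
    c,M,f=cam(n); d=M@np.array([(u-c['cx'])/f,(v-c['cy'])/f,1]); return c['xyz'],d
def atz(n,u,v,z):
    o,d=ray(n,u,v); return o+d*(z-o[2])/d[2]
def proj(n,p):
    c,M,f=cam(n); q=M.T@(np.array(p)-c['xyz']); return np.array([c['cx']+f*q[0]/q[2],c['cy']+f*q[1]/q[2]])
def tri(a,b):
    A=0;B=0
    for n,uv in(("top",a),("side",b)):
        o,d=ray(n,*uv);d=d/np.linalg.norm(d);P=np.eye(3)-np.outer(d,d);A=A+P;B=B+P@o
    return np.linalg.solve(A,B)
def crop(img,u0,v0,w,h,k,name):
    cv2.imwrite(name,cv2.resize(img[v0:v0+h,u0:u0+w,::-1],None,fx=k,fy=k,interpolation=cv2.INTER_CUBIC))
E
python3 - <<'E'
from h import *
t=cv2.imread("pics/top0.png")[:,:,::-1];s=cv2.imread("pics/side0.png")[:,:,::-1]
a=cv2.resize(t[160:245,195:355],None,fx=5,fy=5,interpolation=2)[:,:,::-1]
b=cv2.resize(s[155:290,220:340],None,fx=4,fy=4,interpolation=2)[:,:,::-1]
cv2.imwrite("pics/ca.png",a);cv2.imwrite("pics/cb.png",b)
E
```

```text
(no output)
```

View pics/ca.png

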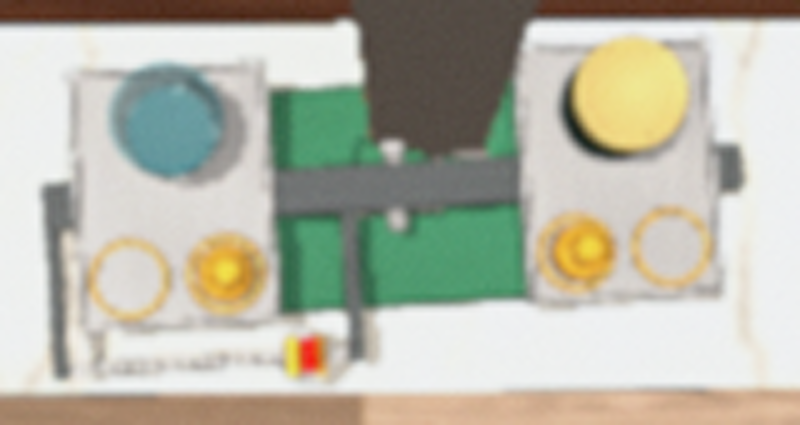

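View pics/cb.png

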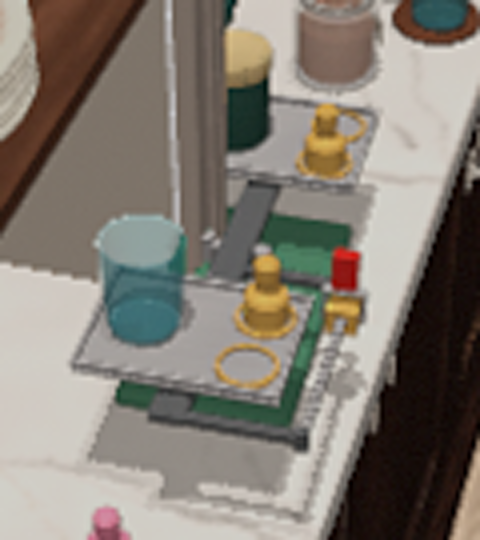

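The crops confirm it: the weight beside the tin has its knob at about (589,248) in the top crop. The left outer ring, at (129,279) in the same crop, is empty. Next I fit the scale pose.

```bash
cat > fit.py <<'E'
from h import *
from scipy.optimize import least_squares
T=lambda u,v:((u+.5)/5-.5+195,(v+.5)/5-.5+160)
S=lambda u,v:((u+.5)/4-.5+220,(v+.5)/4-.5+155)
def world(P,p):
    x,y,yaw,t=P; q=np.array([p[0],p[1],p[2]-.085]); q=R.from_euler('x',t).apply(q)+[0,0,.085]
    return R.from_euler('z',yaw).apply(q)+[x,y,0]
so=lambda y:(-.05,y,.110)
kt=lambda y:(-.05,y,.165)
obs=[("top",so(.17),T(129,279)),("top",so(-.17),T(671,247)),("top",kt(.11),T(228,271)),("top",kt(-.11),T(589,248)),
("side",so(.17),S(248,366)),("side",so(-.17),S(350,126)),("side",kt(.11),S(267,263)),("side",kt(-.11),S(327,113)),("top",so(.11),T(226,273)),("top",so(-.11),T(577,251))]
if __name__=="__main__":
    f=lambda P:np.concatenate([proj(n,world(P,p))-uv for n,p,uv in obs])
    r=least_squares(f,[.6,0,0,.06],loss='soft_l1');P=r.x;print(P.round(4));print(f(P).reshape(-1,2).round(1))
    print("knobR by tri",tri(T(589,248),S(327,113)),"ringLO",tri(T(129,279),S(248,366)),"tab",tri(T(308,355),S(346,254)))
    print("model knobR",world(P,(-.05,-.11,.155)),"LO seat lvl/tilt",world([*P[:3],0],so(.17)),world(P,so(.17)))
    print("model tab y.054+",world(P,(-.104,.054,.085)))
E
python3 fit.py
```

```text
[ 0.5362 -0.0011  0.0505  0.0587]
[[-0.2  0. ]
 [-0.   0.3]
 [-0.8 -0.3]
 [-0.3  0.2]
 [ 0.  -0.6]
 [-2.4 -0.8]
 [ 0.2 -0.9]
 [ 0.3 -1.5]
 [-0.2  0.1]
 [-0.2  0.5]]
knobR by tri [ 0.49310226 -0.11931734  0.1508063 ] ringLO [0.47792912 0.16417868 0.11695909] tab [0.43030165 0.05226337 0.14844047]
model knobR [ 0.49196119 -0.11742583  0.14842579] LO seat lvl/tilt [0.47763963 0.16613011 0.11      ] [0.47772839 0.16437278 0.11993073]
model tab y.054+ [0.42956442 0.04746097 0.08816815]
```

```bash
cat >> h.py <<'E'
YAW=.0505
def to(pos,roll=.06,yaw=YAW,s=None):
    s=s or observe()
    R0=R.from_euler('xyz',s['tool_rot']); R1=R.from_euler('z',yaw)*R.from_euler('x',roll)*R.from_euler('x',np.pi)
    d=R0.inv().apply(np.array(pos)-s['position'])/.5; w=(R0.inv()*R1).as_rotvec()/np.radians(120)
    print('t',round(s['clock'],2),'pos',s['position'].round(4),'rot',s['tool_rot'].round(3),'F',s['force'].round(2),'gw',round(s['grip_width'],4)); print(d.round(4),w.round(4)); return d,w
E
python3 - <<'E'
from h import *
from fit import T,S
for u,v in((370,145),(490,150),(430,152)): print(atz("top",*T(u,v),0),atz("top",*T(u,v),.1))
print("post side",atz("side",*S(205,245),0), atz("side",*S(225,240),0))
print("glass",atz("top",*T(167,128),.16),"tin",atz("top",*T(630,95),.19))
to([.4925,-.118,.23])
E
```

```text
[0.57090995 0.01522239 0.        ] [0.56168266 0.01394783 0.1       ]
[ 0.56681746 -0.06513689  0.        ] [ 0.55783511 -0.06160186  0.1       ]
[ 0.56583878 -0.02493113  0.        ] [ 0.55691501 -0.02380246  0.1       ]
post side [ 0.59741485 -0.08947799  0.        ] [ 0.58201778 -0.10137995  0.        ]
glass [0.5676052  0.13613444 0.16      ] tin [ 0.58179495 -0.14198828  0.19      ]
t 0.1 pos [ 0.25   -0.5725  0.2308] rot [-3.141  0.     0.412] F [-0.04  0.07  0.07] gw 0.085
[ 0.8083 -0.6389  0.0021] [0.0279 0.0053 0.1724]
```

Call:
play_rows(
  deltas=[
    [0.08,-0.064,0,0.003,0.001,0.017,0.2],
    [0.16,-0.128,0,0.006,0.001,0.034,0.4],
    [0.24,-0.19,0,0.009,0.002,0.052,0.5],
    [0.32,-0.25,0,0.012,0.002,0.069,0.5],
    [0.4,-0.32,0,0.014,0.003,0.086,0.5],
    [0.48,-0.384,0,0.017,0.003,0.103,0.5],
    [0.56,-0.447,0,0.02,0.004,0.12,0.5],
    [0.64,-0.51,0,0.022,0.004,0.138,0.5],
    [0.72,-0.57,0,0.025,0.005,0.155,0.5],
    [0.8,-0.63,0,0.028,0.005,0.172,0.5],
  ],
  newtons=20,
)

```text
clock: 1.1
position: [0.4866, -0.1301, 0.2313]
tool_rot: [-3.082, 0.0, 0.05]
force: [0.7, -0.3, -0.7]
grip_width: 0.0427
finger_force: 0.0
```

Call:
play_rows(
  deltas=[
    [0,0,0,0,0,0,0.5],
    [0,0,0,0,0,0,0.5],
    [0,0,0,0,0,0,0.5],
  ],
)

```text
clock: 1.4
position: [0.4856, -0.1329, 0.2311]
tool_rot: [-3.083, 0.001, 0.051]
force: [-0.2, -0.4, -0.5]
grip_width: 0.0425
finger_force: 0.0
```

```bash
python3 - <<'E'
from h import *
to([.4925,-.1185,.20])
t=grab_frame("top");s=grab_frame("side")
a=cv2.resize(t[160:245,255:355],None,fx=4,fy=4);b=cv2.resize(s[120:220,260:340],None,fx=5,fy=5)
c=np.zeros((500,800,3),np.uint8);c[:340,:400]=a;c[:500,400:]=b
cv2.imwrite("pics/hov.png",c[:,:,::-1])
E
```

```text
t 1.4 pos [ 0.4856 -0.1329  0.2311] rot [-3.083e+00  1.000e-03  5.100e-02] F [-0.22 -0.38 -0.5 ] gw 0.0425
[ 0.0153 -0.0243  0.0638] [0.0005 0.0004 0.    ]
```

View pics/hov.png

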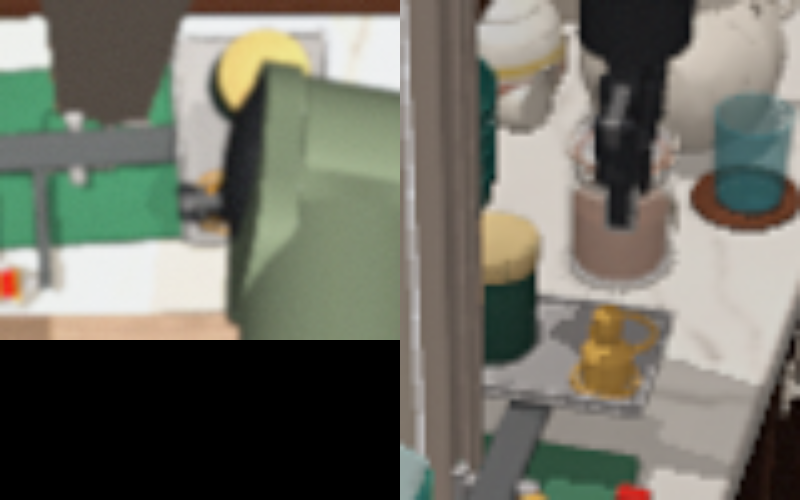

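The side view shows the fingers (618,225 in the crop) above and in line with the knob (608,320). Descending now.

```bash
python3 - <<'E'
from h import *
to([.4925,-.1173,.131])
E
```

```text
t 1.5 pos [ 0.4856 -0.1332  0.2313] rot [-3.083e+00  1.000e-03  5.000e-02] F [ 0.11 -0.85 -0.38] gw 0.0426
[ 0.0155 -0.0191  0.202 ] [ 0.0005  0.0002 -0.0004]
```

Call:
play_rows(
  deltas=[
    [0.008,-0.015,0.02,0,0,0,0.5],
    [0.0155,-0.0285,0.03,0,0,0,0.5],
    [0.0155,-0.027,0.07,0,0,0,0.5],
    [0.0155,-0.025,0.11,0,0,0,0.5],
    [0.0155,-0.023,0.14,0,0,0,0.5],
    [0.0155,-0.021,0.165,0,0,0,0.5],
    [0.0155,-0.02,0.185,0,0,0,0.5],
    [0.0155,-0.0191,0.198,0,0,0,0.5],
    [0.0155,-0.0191,0.202,0,0,0,0.5],
    [0.0155,-0.0191,0.202,0,0,0,0.5],
  ],
)

```text
clock: 2.5
position: [0.4931, -0.1161, 0.1311]
tool_rot: [-3.082, 0.0, 0.051]
force: [0.0, -0.6, -0.0]
grip_width: 0.0425
finger_force: 0.0
```

```bash
python3 - <<'E'
from h import *
to([.4925,-.1173,.131])
s=grab_frame("side")
cv2.imwrite("pics/g1.png",cv2.resize(s[140:220,260:340],None,fx=6,fy=6)[:,:,::-1])
E
```

```text
t 2.5 pos [ 0.4931 -0.1161  0.1311] rot [-3.082  0.     0.051] F [ 0.02 -0.58 -0.02] gw 0.0425
[-0.0013  0.0023 -0.    ] [0.0003 0.0001 0.0004]
```

View pics/g1.png

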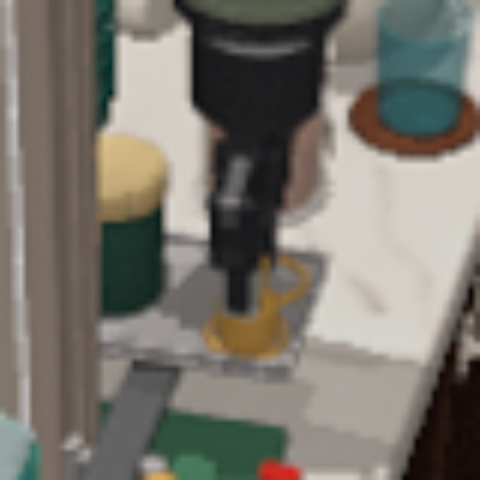

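The fingers straddle the knob: finger at (240,290), where the projection expected about (239). Closing now.

Call:
play_rows(
  deltas=[
    [0,0,0,0,0,0,0.6],
    [0,0,0,0,0,0,0.68],
    [0,0,0,0,0,0,0.74],
    [0,0,0,0,0,0,0.8],
    [0,0,0,0,0,0,0.9],
    [0,0,0,0,0,0,0.95],
  ],
  newtons=30,
)

```text
clock: 3.15
position: [0.4932, -0.1164, 0.1313]
tool_rot: [-3.083, -0.0, 0.051]
force: [-0.0, -3.0, 5.5]
grip_width: 0.0194
finger_force: 29.4
```

Call:
play_rows(
  deltas=[
    [0,0,-0.006,0,0,0,0.95],
    [0,0,-0.012,0,0,0,0.95],
    [0,0,-0.03,0,0,0,0.95],
    [0,0,-0.06,0,0,0,0.95],
    [0,0,-0.1,0,0,0,0.95],
    [0,0,-0.15,0,0,0,0.95],
    [0,0,-0.19,0,0,0,0.95],
    [0,0,-0.2,0,0,0,0.95],
    [0,0,-0.2,0,0,0,0.95],
    [0,0,-0.2,0,0,0,0.95],
  ],
)

```text
clock: 4.15
position: [0.4929, -0.1219, 0.2302]
tool_rot: [-3.082, 0.001, 0.052]
force: [-0.3, 0.6, -1.7]
grip_width: 0.0197
finger_force: 29.4
```

```bash
python3 - <<'E'
from h import *
print(observe()['finger_force'])
to([.44,.02,.23]);to([.4777,.1655,.23])
E
```

```text
29.392520491965115
t 4.15 pos [ 0.4929 -0.1219  0.2302] rot [-3.082e+00  1.000e-03  5.200e-02] F [-0.27  0.63 -1.68] gw 0.0197
[-0.0911 -0.2884  0.0177] [0.0002 0.0006 0.0005]
t 4.15 pos [ 0.4929 -0.1219  0.2302] rot [-3.082e+00  1.000e-03  5.200e-02] F [-0.27  0.63 -1.68] gw 0.0197
[-0.0008 -0.5746  0.0346] [0.0002 0.0006 0.0005]
```

Call:
play_rows(
  deltas=[
    [-0.03,-0.05,-0.01,0,0,0,0.95],
    [-0.06,-0.13,0,0,0,0,0.95],
    [-0.08,-0.21,0,0,0,0,0.95],
    [-0.09,-0.29,0,0,0,0,0.95],
    [-0.075,-0.37,0.01,0,0,0,0.95],
    [-0.045,-0.45,0.015,0,0,0,0.95],
    [-0.015,-0.52,0.025,0,0,0,0.95],
    [0,-0.56,0.03,0,0,0,0.95],
    [0,-0.57,0.034,0,0,0,0.95],
    [0,-0.57,0.034,0,0,0,0.95],
  ],
)

```text
clock: 5.15
position: [0.4778, 0.1633, 0.2296]
tool_rot: [-3.083, 0.002, 0.053]
force: [-0.2, -0.7, -1.9]
grip_width: 0.0195
finger_force: 29.6
```

```bash
python3 - <<'E'
from h import *
to([.4785,.1627,.175])
E
```

```text
t 5.15 pos [0.4778 0.1633 0.2296] rot [-3.083e+00  2.000e-03  5.300e-02] F [-0.22 -0.66 -1.92] gw 0.0195
[0.0015 0.0077 0.109 ] [0.0005 0.0012 0.001 ]
```

Call:
play_rows(
  deltas=[
    [0.0015,0.002,0.03,0,0,0,0.95],
    [0.0015,0.004,0.07,0,0,0,0.95],
    [0.0015,0.007,0.1,0,0,0,0.95],
    [0.0015,0.008,0.12,0,0,0,0.95],
    [0.0015,0.008,0.128,0,0,0,0.95],
    [0.0015,0.008,0.128,0,0,0,0.95],
    [0.0015,0.008,0.128,0,0,0,0.95],
  ],
)

```text
clock: 5.85
position: [0.4796, 0.1628, 0.1672]
tool_rot: [-3.082, -0.0, 0.051]
force: [-0.0, 0.0, -1.2]
grip_width: 0.0199
finger_force: 29.6
```

```bash
python3 - <<'E'
from h import *
to([.4785,.1627,.1477])
s=grab_frame("side")
cv2.imwrite("pics/g2.png",cv2.resize(s[190:270,230:330],None,fx=7,fy=7,interpolation=2)[:,:,::-1])
E
```

```text
t 5.85 pos [0.4796 0.1628 0.1672] rot [-3.082 -0.     0.051] F [-0.01  0.04 -1.15] gw 0.0199
[-0.0023  0.0024  0.0389] [ 0.0003 -0.0002  0.0003]
```

View pics/g2.png

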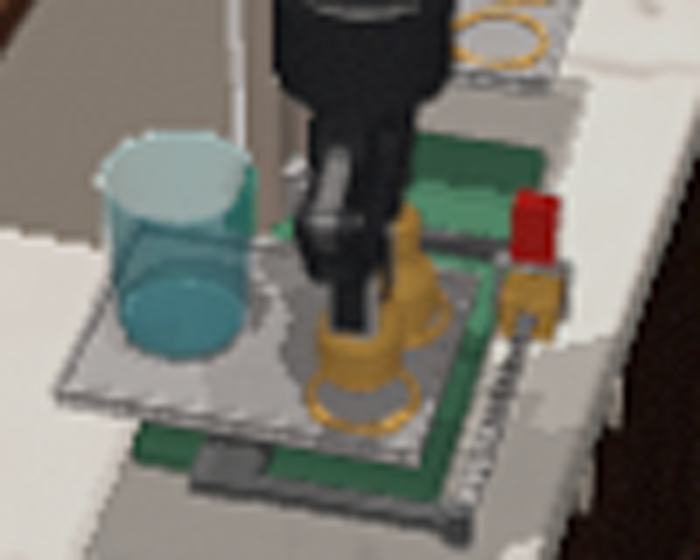

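```bash
python3 - <<'E'
from h import *
from fit import world
P=[.5362,-.0011,.0505,.0587]
s=grab_frame("side")
hsv=cv2.cvtColor(s,cv2.COLOR_RGB2HSV)
o=observe();M=R.from_euler('xyz',o['tool_rot']).as_matrix();base=o['position']+M[:,2]*.0327
th=np.linspace(0,2*np.pi,60)
K=8;u0,v0=265,225
big=cv2.resize(s[v0:v0+35,u0:u0+40],None,fx=16,fy=16,interpolation=2).copy()
def draw(pts,col):
    q=np.array([[(a-u0+.5)*16,(b-v0+.5)*16] for a,b in (proj("side",p) for p in pts)]).astype(int)
    cv2.polylines(big,[q],True,col,1); print((q.min(0),q.max(0)))
for rr in(.021,.025): draw([world(P,(-.05+rr*np.cos(t),.17+rr*np.sin(t),.11)) for t in th],(255,0,0))
draw([base+M@np.array([.0185*np.cos(t),.0185*np.sin(t),0]) for t in th],(0,0,255))
cv2.imwrite("pics/g3.png",big[:,:,::-1])
E
```

```text
(array([163, 263]), array([384, 409]))
(array([142, 250]), array([405, 423]))
(array([165, 216]), array([361, 344]))
```

View pics/g3.png

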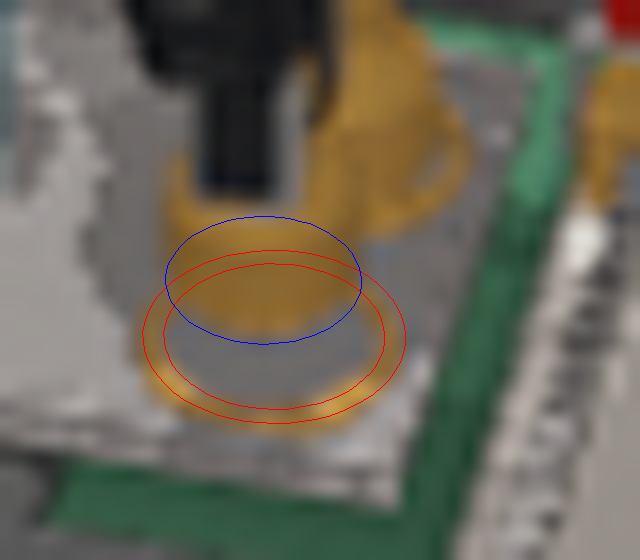

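The foot hovers over the ring. Its sideways position matches, but the along-beam offset is only known to about 2 mm, so I go down in small steps and feel for contact.

Call:
play_rows(
  deltas=[
    [0,0,0.008,0,0,0,0.95],
    [0,0,0.016,0,0,0,0.95],
    [0,0,0.022,0,0,0,0.95],
    [0,0,0.025,0,0,0,0.95],
    [0,0,0.025,0,0,0,0.95],
    [0,0,0.025,0,0,0,0.95],
  ],
)

```text
clock: 6.55
position: [0.4794, 0.1637, 0.1542]
tool_rot: [-3.082, 0.0, 0.051]
force: [0.2, 0.3, -1.6]
grip_width: 0.0195
finger_force: 29.6
```

Call:
play_rows(
  deltas=[
    [0,0,0.001,0,0,0,0.95],
    [0,0,0.002,0,0,0,0.95],
    [0,0,0.003,0,0,0,0.95],
    [0,0,0.004,0,0,0,0.95],
    [0,0,0.004,0,0,0,0.95],
    [0,0,0.004,0,0,0,0.95],
  ],
)

```text
clock: 7.15
position: [0.4793, 0.1638, 0.1522]
tool_rot: [-3.082, 0.0, 0.051]
force: [0.2, -0.2, -1.5]
grip_width: 0.0196
finger_force: 29.6
```

Call:
play_rows(
  deltas=[
    [0,0,0.001,0,0,0,0.95],
    [0,0,0.002,0,0,0,0.95],
    [0,0,0.003,0,0,0,0.95],
    [0,0,0.004,0,0,0,0.95],
    [0,0,0.004,0,0,0,0.95],
    [0,0,0.004,0,0,0,0.95],
  ],
)

```text
clock: 7.75
position: [0.4793, 0.1639, 0.1502]
tool_rot: [-3.082, 0.0, 0.051]
force: [-0.5, -0.1, -1.4]
grip_width: 0.0194
finger_force: 29.6
```

Call:
play_rows(
  deltas=[
    [0,0,0.001,0,0,0,0.95],
    [0,0,0.002,0,0,0,0.95],
    [0,0,0.003,0,0,0,0.95],
    [0,0,0.003,0,0,0,0.95],
    [0,0,0.003,0,0,0,0.95],
  ],
)

```text
clock: 8.25
position: [0.4793, 0.164, 0.1486]
tool_rot: [-3.082, 0.0, 0.051]
force: [-0.3, -0.6, -1.9]
grip_width: 0.0196
finger_force: 29.6
```

Call:
play_rows(
  deltas=[
    [0,0,0.001,0,0,0,0.95],
    [0,0,0.002,0,0,0,0.95],
    [0,0,0.002,0,0,0,0.95],
    [0,0,0.002,0,0,0,0.95],
  ],
)

```text
clock: 8.65
position: [0.4794, 0.164, 0.1477]
tool_rot: [-3.082, 0.0, 0.051]
force: [0.6, 0.2, 0.9]
grip_width: 0.0195
finger_force: 29.7
```

Call:
play_rows(
  deltas=[
    [0,0,0.001,0,0,0,0.95],
    [0,0,0.002,0,0,0,0.95],
    [0,0,0.002,0,0,0,0.95],
    [0,0,0.002,0,0,0,0.95],
  ],
)

```text
clock: 9.05
position: [0.4793, 0.1641, 0.1467]
tool_rot: [-3.082, 0.0, 0.051]
force: [0.7, -0.1, 1.7]
grip_width: 0.0194
finger_force: 29.6
```

Contact came at 0.1477, the expected floor height, so the weight is inside the ring. Releasing and lifting away.

Call:
play_rows(
  deltas=[
    [0,0,0,0,0,0,0.7],
    [0,0,0,0,0,0,0.62],
    [0,0,0,0,0,0,0.55],
    [0,0,0,0,0,0,0.55],
    [0,0,-0.02,0,0,0,0.55],
    [0,0,-0.06,0,0,0,0.55],
    [0,0,-0.12,0,0,0,0.55],
    [0,0,-0.18,0,0,0,0.55],
    [0,0,-0.22,0,0,0,0.55],
  ],
)

```text
clock: 9.95
position: [0.48, 0.1576, 0.2592]
tool_rot: [-3.082, -0.002, 0.051]
force: [-0.4, 0.5, -0.6]
grip_width: 0.0385
finger_force: 0.0
```

```bash
python3 - <<'E'
from h import *
to([.40,.16,.25],roll=0)
E
```

```text
t 9.95 pos [0.48   0.1576 0.2592] rot [-3.082e+00 -2.000e-03  5.100e-02] F [-0.37  0.45 -0.56] gw 0.0385
[-0.1596 -0.0119  0.0189] [-0.0286 -0.0009  0.0005]
```

Call:
play_rows(
  deltas=[
    [-0.06,0.04,0,-0.006,0,0,0.55],
    [-0.12,0.12,0,-0.012,0,0,0.55],
    [-0.16,0.2,0,-0.018,0,0,0.55],
    [-0.18,0.29,0,-0.023,0,0,0.55],
    [-0.18,0.38,0,-0.0286,0,0,0.55],
    [-0.18,0.46,0,-0.0286,0,0,0.55],
    [-0.18,0.52,0,-0.0286,0,0,0.55],
    [-0.18,0.52,0,-0.0286,0,0,0.55],
  ],
)

```text
clock: 10.75
position: [0.4029, -0.1096, 0.2416]
tool_rot: [3.14, -0.0, 0.047]
force: [-0.1, 0.8, -0.8]
grip_width: 0.0384
finger_force: 0.0
```

```bash
python3 - <<'E'
from h import *
t=grab_frame("top");s=grab_frame("side");print(observe()['position'])
a=cv2.resize(t[160:245,195:355],None,fx=5,fy=5,interpolation=2)
b=cv2.resize(s[190:270,230:330],None,fx=6,fy=6,interpolation=2)
cv2.imwrite("pics/x_top.png",t[:,:,::-1]);cv2.imwrite("pics/x_side.png",s[:,:,::-1])
c=np.zeros((600,800,3),np.uint8);c[:270,:]=a[150:420];c[270:,:600]=b[150:];
cv2.imwrite("pics/p1.png",c[:,:,::-1])
E
```

```text
[ 0.40310579 -0.10642658  0.24157187]
```

View pics/p1.png

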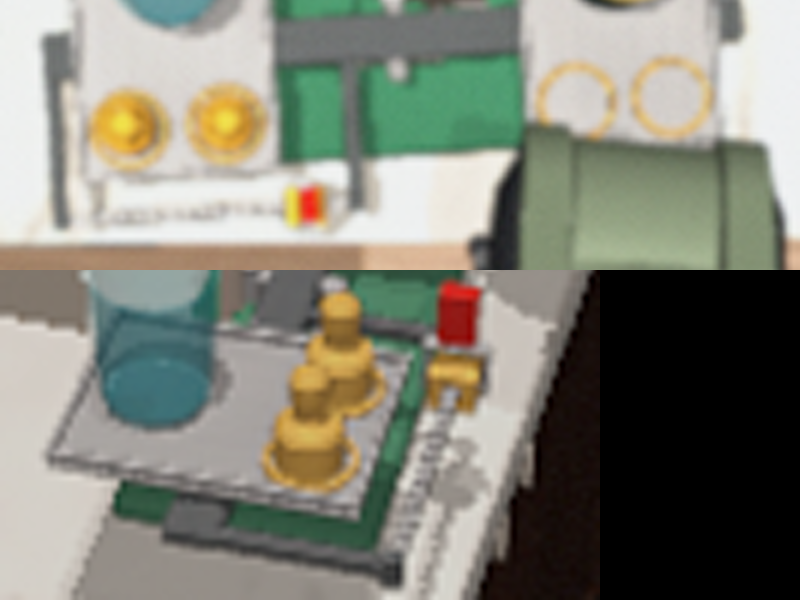

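The weight stands in the left outer ring (top crop 129,122; side crop 310,480), the other weight is still seated, and the left side is still up. Next I locate the tab.

```bash
cat >> h.py <<'E'
def favg(n=8):
    F=[]
    for _ in range(n): im=grab_frame("top");F.append(observe()['force'])
    F=np.array(F);print('F',F.mean(0).round(3),'+-',(F.std(0)/n**.5).round(3));return im
def red(n,im):
    h=cv2.cvtColor(im,cv2.COLOR_RGB2HSV);m=((h[...,0]<6)|(h[...,0]>174))&(h[...,1]>190)&(h[...,2]>100)
    m[:150]=0;m[260:]=0
    v,u=np.nonzero(m);k=(u>200)&(u<330);u,v=u[k],v[k];w=h[v,u,1].astype(float)
    return (u*w).sum()/w.sum(),(v*w).sum()/w.sum(),len(u),u.min(),u.max(),v.min(),v.max()
E
python3 - <<'E'
from h import *
from fit import world
favg(8)
t=cv2.imread("pics/x_top.png")[:,:,::-1];s=cv2.imread("pics/x_side.png")[:,:,::-1]
a=red("top",t);b=red("side",s);print(a,b)
print(atz("top",*a[:2],.147),atz("top",*a[:2],.137),atz("side",*b[:2],.137),tri(a[:2],b[:2]))
P=[.5362,-.0011,.0505,.0587]
for y in (.05,.06,.07): print(y,world(P,(-.104,y,.085)),world(P,(-.104,y,.133)))
E
```

```text
F [-0.061  0.149  0.284] +- [0.155 0.266 0.177]
(np.float64(256.59552102376597), np.float64(230.49177330895796), 10, np.int64(256), np.int64(257), np.int64(228), np.int64(233)) (np.float64(305.74850099933377), np.float64(221.8089606928714), 55, np.int64(303), np.int64(309), np.int64(217), np.int64(226))
[0.42981229 0.05092949 0.147     ] [0.42989808 0.05130357 0.137     ] [0.43080295 0.05711684 0.137     ] [0.43098857 0.05171501 0.13230061]
0.05 [0.429813   0.04350048 0.08793331] [0.42995515 0.04068809 0.13585064]
0.06 [0.42930909 0.05347053 0.08851998] [0.42945124 0.05065814 0.1364373 ]
0.07 [0.42880517 0.06344058 0.08910664] [0.42894732 0.06062819 0.13702397]
```

```bash
python3 - <<'E'
from h import *
to([.430,.0525,.121],roll=0)
E
```

```text
t 11.25 pos [ 0.4032 -0.1058  0.2412] rot [3.141 0.    0.052] F [-0.38  0.19  0.45] gw 0.0386
[ 0.0701 -0.3136  0.2402] [0.0003 0.     0.0008]
```

Call:
play_rows(
  deltas=[
    [0.02,-0.07,0,0,0,0,0.55],
    [0.04,-0.16,0,0,0,0,0.55],
    [0.06,-0.24,0,0,0,0,0.55],
    [0.07,-0.3,0.01,0,0,0,0.55],
    [0.07,-0.3136,0.04,0,0,0,0.55],
    [0.07,-0.3136,0.1,0,0,0,0.55],
    [0.07,-0.3136,0.16,0,0,0,0.55],
    [0.07,-0.3136,0.21,0,0,0,0.55],
    [0.07,-0.3136,0.235,0,0,0,0.55],
    [0.07,-0.3136,0.24,0,0,0,0.55],
  ],
)

```text
clock: 12.25
position: [0.4292, 0.0522, 0.1198]
tool_rot: [3.141, 0.003, 0.052]
force: [-0.5, 0.3, 0.3]
grip_width: 0.0384
finger_force: 0.0
```

Call:
play_rows(
  deltas=[
    [0,0,0,0,0,0,0.6],
    [0,0,0,0,0,0,0.65],
    [0,0,0,0,0,0,0.7],
    [0,0,0,0,0,0,0.75],
    [0,0,0,0,0,0,0.8],
    [0,0,0,0,0,0,0.84],
  ],
  newtons=20,
)

```text
clock: 12.85
position: [0.4301, 0.0521, 0.1212]
tool_rot: [3.141, -0.0, 0.051]
force: [0.5, 0.5, 0.3]
grip_width: 0.0133
finger_force: 0.0
```

Call:
play_rows(
  deltas=[
    [0,0,0,0,0,0,0.87],
    [0,0,0,0,0,0,0.9],
    [0,0,0,0,0,0,0.95],
    [0,0,0,0,0,0,0.95],
  ],
)

```text
clock: 13.25
position: [0.4301, 0.052, 0.121]
tool_rot: [3.141, 0.0, 0.051]
force: [0.6, -0.5, 1.1]
grip_width: 0.0117
finger_force: 19.7
```

```bash
python3 - <<'E'
from h import *
favg(6);to([.430,.0525,.114],roll=0);print(observe()['finger_force'])
E
```

```text
F [ 1.014 -0.493  1.395] +- [0.226 0.201 0.263]
t 13.55 pos [0.4301 0.0521 0.121 ] rot [3.141 0.    0.051] F [ 1.16 -0.37  1.55] gw 0.0116
[-0.0001 -0.0009  0.014 ] [0.0003 0.0001 0.0004]
19.713126718997955
```

Call:
play_rows(
  deltas=[
    [0,0,0.002,0,0,0,0.95],
    [0,0,0.004,0,0,0,0.95],
    [0,0,0.0066,0,0,0,0.95],
    [0,0,0.0066,0,0,0,0.95],
  ],
)

```text
clock: 13.95
position: [0.4301, 0.0521, 0.1175]
tool_rot: [3.141, 0.0, 0.051]
force: [0.8, -0.2, 1.2]
grip_width: 0.0116
finger_force: 20.4
```

```bash
python3 - <<'E'
from h import *
favg(16);to([.430,.0525,.1177],roll=0)
E
```

```text
F [1.116 0.517 1.859] +- [0.106 0.1   0.105]
t 14.75 pos [0.43   0.0521 0.1177] rot [3.141 0.    0.052] F [1.27 1.08 1.32] gw 0.0118
[-0.     -0.0008  0.    ] [0.0003 0.0001 0.0005]
```

The tab pushes up with about 1.6 N at 58 mm from the pivot. That is about 0.093 N m missing, or roughly 37 mm of travel.

Call:
play_rows(
  deltas=[
    [0,-0.006,0,0,0,0,0.95],
    [0,-0.016,0,0,0,0,0.95],
    [0,-0.026,0,0,0,0,0.95],
    [0,-0.036,0,0,0,0,0.95],
    [0,-0.046,0,0,0,0,0.95],
    [0,-0.056,0,0,0,0,0.95],
    [0,-0.066,0,0,0,0,0.95],
    [0,-0.072,0,0,0,0,0.95],
    [0,-0.072,0,0,0,0,0.95],
    [0,-0.072,0,0,0,0,0.95],
  ],
)

```text
clock: 15.75
position: [0.4281, 0.0885, 0.1177]
tool_rot: [3.141, 0.0, 0.052]
force: [1.5, 2.6, 0.1]
grip_width: 0.0118
finger_force: 20.3
```

```bash
python3 - <<'E'
from h import *
favg(16);to([.430,.0525,.1177],roll=0)
E
```

```text
F [0.415 2.275 0.234] +- [0.136 0.134 0.108]
t 16.55 pos [0.4282 0.088  0.1177] rot [3.141 0.    0.051] F [-0.16  2.92 -0.37] gw 0.0114
[-0.      0.0711  0.    ] [0.0003 0.0001 0.0004]
```

Balanced to within the noise. Releasing, lifting clear, and measuring the tilt by image registration against the +0.06 frame.

Call:
play_rows(
  deltas=[
    [0,0,0,0,0,0,0.85],
    [0,0,0,0,0,0,0.75],
    [0,0,0,0,0,0,0.65],
    [0,0,0,0,0,0,0.6],
    [0,0,-0.03,0,0,0,0.6],
    [0,0,-0.08,0,0,0,0.6],
    [-0.01,0.02,-0.14,0,0,0,0.6],
    [-0.03,0.08,-0.16,0,0,0,0.6],
    [-0.04,0.16,-0.16,0,0,0,0.6],
    [-0.05,0.24,-0.16,0,0,0,0.6],
  ],
)

```text
clock: 17.55
position: [0.4092, -0.0343, 0.1983]
tool_rot: [3.141, -0.001, 0.052]
force: [0.9, -0.9, -0.1]
grip_width: 0.0338
finger_force: 0.0
```

```bash
cat > tilt.py <<'E'
from h import *
from fit import world
P=[.5362,-.0011,.0505]
ref={n:cv2.imread(f"pics/x_{n}.png",0).astype(np.float32) for n in("side","top")}
def shift(ims,box,n="side"):
    u,v,w,h=box; t=ref[n][v:v+h,u:u+w]; W=np.eye(2,3,dtype=np.float32);W[0,2]=u;W[1,2]=v
    cc,W=cv2.findTransformECC(t,ims,W,cv2.MOTION_TRANSLATION,(3,100,1e-5),None,3); return W[0,2]-u,W[1,2]-v,cc
def pred(p,t,n="side"): return proj(n,world(P+[t],p))-proj(n,world(P+[.06],p))
def tilt(im):
    g=cv2.cvtColor(im,cv2.COLOR_RGB2GRAY).astype(np.float32); out=[]
    for name,box,p in(("LO",(272,238,22,40),(-.05,.17,.13)),("glass",(243,210,24,28),(.03,.14,.15)),("RO",(296,177,22,22),(-.05,-.14,.105))):
        du,dv,cc=shift(g,box); d=pred(p,-.06); out.append(.06-.12*np.dot(d,(du,dv))/np.dot(d,d)); print(name,round(du,2),round(dv,2),round(cc,3),out[-1].round(4),end=' | ')
    print(round(observe()['clock'],2)); return out
def watch(n=4,k=8):
    for i in range(n):
        for _ in range(k): im=grab_frame("side")
        tilt(im)
    return im
E
python3 - <<'E'
from tilt import *
tilt(cv2.imread("pics/x_side.png")[:,:,::-1])
im=watch(4,8);cv2.imwrite("pics/p2.png",cv2.resize(im[150:290,220:340],None,fx=4,fy=4)[:,:,::-1])
E
```

```text
LO -0.08 -0.04 0.998 0.0606 | glass -0.02 -0.0 0.996 0.06 | RO -0.03 0.07 0.996 0.0624 | 17.55
LO -0.18 0.57 0.988 0.0485 | glass -0.04 0.52 0.99 0.0492 | Traceback (most recent call last):
  File "<stdin>", line 3, in <module>
  File "tilt.py", line 17, in watch
    tilt(im)
    ~~~~^^^^
  File "tilt.py", line 12, in tilt
    du,dv,cc=shift(g,box); d=pred(p,-.06); out.append(.06-.12*np.dot(d,(du,dv))/np.dot(d,d)); print(name,round(du,2),round(dv,2),round(cc,3),out[-1].round(4),end=' | ')
             ~~~~~^^^^^^^
  File "tilt.py", line 7, in shift
    cc,W=cv2.findTransformECC(t,ims,W,cv2.MOTION_TRANSLATION,(3,100,1e-5),None,3); return W[0,2]-u,W[1,2]-v,cc
         ~~~~~~~~~~~~~~~~~~~~^^^^^^^^^^^^^^^^^^^^^^^^^^^^^^^^^^^^^^^^^^^^^^^^^^^^
cv2.error: OpenCV(4.12.0) /io/opencv/modules/video/src/ecc.cpp:589: error: (-7:Iterations do not converge) The algorithm stopped before its convergence. The correlation is going to be minimized. Images may be uncorrelated or non-overlapped in function 'findTransformECC'
```

```bash
sed -i 's/,("RO",(296,177,22,22),(-.05,-.14,.105))//' tilt.py; python3 - <<'E'
from tilt import *
im=watch(4,12)
E
```

```text
LO -0.17 0.22 0.993 0.0555 | glass -0.0 0.16 0.993 0.0566 | 18.55
LO -0.12 -0.0 0.996 0.0599 | glass 0.01 0.08 0.994 0.0584 | 19.15
LO -0.07 -0.03 0.998 0.0606 | glass -0.02 -0.0 0.996 0.0601 | 19.75
LO -0.08 -0.02 0.998 0.0602 | glass -0.03 0.0 0.996 0.0599 | 20.35
```

It settles smoothly to about +0.06, which suggests roughly 0.03 N m is still missing on the left, about 12 mm. Regripping.

```bash
python3 - <<'E'
from h import *
print(red("side",grab_frame("side")))
to([.4282,.0875,.1235],roll=0)
E
```

```text
(np.float64(303.6673675697533), np.float64(228.43340072786089), 56, np.int64(301), np.int64(307), np.int64(224), np.int64(233))
t 20.4 pos [ 0.4094 -0.0331  0.1978] rot [3.141 0.    0.051] F [ 0.24  0.77 -0.28] gw 0.0344
[ 0.05   -0.239   0.1484] [0.0003 0.0001 0.0004]
```

Call:
play_rows(
  deltas=[
    [0.02,-0.08,0,0,0,0,0.6],
    [0.04,-0.17,0,0,0,0,0.6],
    [0.05,-0.23,0,0,0,0,0.6],
    [0.05,-0.239,0.04,0,0,0,0.6],
    [0.05,-0.239,0.09,0,0,0,0.6],
    [0.05,-0.239,0.13,0,0,0,0.6],
    [0.05,-0.239,0.147,0,0,0,0.6],
    [0.05,-0.239,0.1484,0,0,0,0.7],
    [0.05,-0.239,0.1484,0,0,0,0.78],
    [0.05,-0.239,0.1484,0,0,0,0.84],
  ],
)

```text
clock: 21.4
position: [0.4287, 0.0876, 0.1243]
tool_rot: [3.141, -0.001, 0.051]
force: [-1.0, 0.2, 0.8]
grip_width: 0.0139
finger_force: 0.0
```

Call:
play_rows(
  deltas=[
    [0,0,0,0,0,0,0.87],
    [0,0,0,0,0,0,0.9],
    [0,0,0,0,0,0,0.95],
    [0,0,0.004,0,0,0,0.95],
    [0,0,0.008,0,0,0,0.95],
    [0,0,0.0116,0,0,0,0.95],
    [0,0,0.0116,0,0,0,0.95],
  ],
)

```text
clock: 22.1
position: [0.4285, 0.0877, 0.1175]
tool_rot: [3.141, -0.0, 0.052]
force: [5.1, 1.3, 0.3]
grip_width: 0.0119
finger_force: 20.5
```

Call:
play_rows(
  deltas=[
    [0,-0.006,0,0,0,0,0.95],
    [0,-0.012,0,0,0,0,0.95],
    [0,-0.018,0,0,0,0,0.95],
    [0,-0.024,0,0,0,0,0.95],
    [0,-0.024,0,0,0,0,0.95],
    [0,-0.024,0,0,0,0,0.95],
  ],
)

```text
clock: 22.7
position: [0.4278, 0.0997, 0.1177]
tool_rot: [3.141, -0.0, 0.052]
force: [5.0, 0.6, -0.4]
grip_width: 0.0116
finger_force: 20.3
```

```bash
python3 - <<'E'
from h import *
favg(16);to([.430,.0525,.1177],roll=0)
E
```

```text
F [ 4.717  1.279 -0.227] +- [0.113 0.129 0.122]
t 23.5 pos [0.4278 0.0996 0.1177] rot [ 3.141 -0.     0.051] F [ 5.89  1.78 -0.07] gw 0.0114
[-0.0004  0.0943  0.0001] [ 0.0002 -0.0001  0.0004]
```

Call:
play_rows(
  deltas=[
    [0,0,0,0,0,0,0.85],
    [0,0,0,0,0,0,0.75],
    [0,0,0,0,0,0,0.65],
    [0,0,0,0,0,0,0.6],
    [0,0,-0.03,0,0,0,0.6],
    [0,0,-0.08,0,0,0,0.6],
    [-0.01,0.02,-0.14,0,0,0,0.6],
    [-0.03,0.08,-0.16,0,0,0,0.6],
    [-0.04,0.16,-0.16,0,0,0,0.6],
    [-0.05,0.24,-0.16,0,0,0,0.6],
  ],
)

```text
clock: 24.5
position: [0.4085, -0.0227, 0.1982]
tool_rot: [3.141, -0.001, 0.052]
force: [0.4, 0.1, 0.7]
grip_width: 0.0339
finger_force: 0.0
```

```bash
python3 - <<'E'
from tilt import *
im=watch(5,10);print(red("side",im),observe()['position'])
E
```

```text
LO -0.34 2.43 0.956 0.0116 | glass -0.19 1.78 0.972 0.0226 | 25.0
LO -0.38 2.35 0.957 0.0132 | glass -0.2 1.67 0.971 0.0247 | 25.5
LO -0.41 2.3 0.958 0.0142 | glass -0.21 1.66 0.973 0.025 | 26.0
LO -0.39 2.27 0.959 0.0147 | glass -0.2 1.66 0.973 0.0248 | 26.5
LO -0.4 2.21 0.959 0.0159 | glass -0.21 1.63 0.973 0.0255 | 27.0
(np.float64(302.5748109174614), np.float64(232.46292338046695), 55, np.int64(300), np.int64(305), np.int64(228), np.int64(237)) [ 0.40876941 -0.02159188  0.19773798]
```

Nearly there: the tilt is about +0.02 with the left side light, so about 4 mm more.

```bash
python3 - <<'E'
from h import *
to([.4285,.0996,.1192],roll=0)
E
```

```text
t 27.0 pos [ 0.4088 -0.0216  0.1977] rot [3.141 0.    0.051] F [-0.27  0.17 -0.34] gw 0.0339
[ 0.0519 -0.2401  0.1569] [0.0003 0.0001 0.0004]
```

Call:
play_rows(
  deltas=[
    [0.02,-0.08,0,0,0,0,0.6],
    [0.04,-0.17,0,0,0,0,0.6],
    [0.052,-0.23,0,0,0,0,0.6],
    [0.052,-0.24,0.04,0,0,0,0.6],
    [0.052,-0.24,0.09,0,0,0,0.6],
    [0.052,-0.24,0.135,0,0,0,0.6],
    [0.052,-0.24,0.155,0,0,0,0.6],
    [0.052,-0.24,0.157,0,0,0,0.7],
    [0.052,-0.24,0.157,0,0,0,0.78],
    [0.052,-0.24,0.157,0,0,0,0.84],
  ],
)

```text
clock: 28.0
position: [0.4291, 0.0996, 0.1201]
tool_rot: [3.141, -0.001, 0.051]
force: [-0.2, -0.4, -0.9]
grip_width: 0.0139
finger_force: 0.0
```

Call:
play_rows(
  deltas=[
    [0,0,0,0,0,0,0.87],
    [0,0,0,0,0,0,0.9],
    [0,0,0,0,0,0,0.95],
    [0,-0.003,0.002,0,0,0,0.95],
    [0,-0.006,0.003,0,0,0,0.95],
    [0,-0.008,0.003,0,0,0,0.95],
    [0,-0.008,0.003,0,0,0,0.95],
    [0,-0.008,0.003,0,0,0,0.95],
  ],
)

```text
clock: 28.8
position: [0.4287, 0.1037, 0.1177]
tool_rot: [3.141, -0.0, 0.052]
force: [6.3, -1.3, 0.4]
grip_width: 0.0121
finger_force: 20.0
```

Call:
play_rows(
  deltas=[
    [0,0,0,0,0,0,0.85],
    [0,0,0,0,0,0,0.75],
    [0,0,0,0,0,0,0.65],
    [0,0,0,0,0,0,0.6],
    [0,0,-0.03,0,0,0,0.6],
    [0,0,-0.08,0,0,0,0.6],
    [-0.01,0.02,-0.14,0,0,0,0.6],
    [-0.03,0.08,-0.16,0,0,0,0.6],
    [-0.04,0.16,-0.16,0,0,0,0.6],
    [-0.05,0.24,-0.16,0,0,0,0.6],
  ],
)

```text
clock: 29.8
position: [0.4093, -0.0186, 0.1982]
tool_rot: [3.141, -0.001, 0.052]
force: [0.8, 0.3, 0.2]
grip_width: 0.0341
finger_force: 0.0
```

```bash
python3 - <<'E'
from tilt import *
im=watch(6,10);print(red("side",im),observe()['position'])
E
```

```text
LO -0.54 3.01 0.914 0.0 | glass -0.23 2.28 0.96 0.012 | 30.3
LO -0.54 3.02 0.915 -0.0002 | glass -0.25 2.27 0.961 0.0121 | 30.8Traceback (most recent call last):
  File "<stdin>", line 2, in <module>
  File "tilt.py", line 16, in watch
    for _ in range(k): im=grab_frame("side")
                          ~~~~~~~~~~^^^^^^^^
ValueError: 200 camera calls are used up
```

The camera calls are used up. The measured tilt is steady, and it stays where it was released at level. The step is consistent too: 4 mm is about 0.0196 rad, and the earlier rest was about 0.019 above level. I let it settle, then hand in.

Call:
play_rows(
  deltas=[
    [0,0.04,-0.02,0,0,0,0.6],
    [0,0.08,-0.04,0,0,0,0.6],
    [0,0.08,-0.04,0,0,0,0.6],
    [0,0.08,-0.04,0,0,0,0.6],
    [0,0.08,-0.04,0,0,0,0.6],
    [0,0.08,-0.04,0,0,0,0.6],
    [0,0.08,-0.04,0,0,0,0.6],
    [0,0.08,-0.04,0,0,0,0.6],
    [0,0.08,-0.04,0,0,0,0.6],
    [0,0.08,-0.04,0,0,0,0.6],
  ],
)

```text
clock: 31.9
position: [0.4116, -0.0574, 0.2178]
tool_rot: [3.141, 0.0, 0.051]
force: [0.3, 0.7, 0.7]
grip_width: 0.0344
finger_force: 0.0
```

Call:
play_rows(
  deltas=[
    [0,0,0,0,0,0,0.6],
    [0,0,0,0,0,0,0.6],
    [0,0,0,0,0,0,0.6],
    [0,0,0,0,0,0,0.6],
    [0,0,0,0,0,0,0.6],
    [0,0,0,0,0,0,0.6],
    [0,0,0,0,0,0,0.6],
    [0,0,0,0,0,0,0.6],
    [0,0,0,0,0,0,0.6],
    [0,0,0,0,0,0,0.6],
  ],
)

```text
clock: 32.9
position: [0.4116, -0.0575, 0.2178]
tool_rot: [3.141, 0.0, 0.051]
force: [0.4, 0.3, 0.4]
grip_width: 0.0341
finger_force: 0.0
```

```bash
python3 -c "
from workcell import *
print(job_done())"
```

```text
the job is handed in; nothing more can be done
None
```

I moved the tin-side brass weight into the glass pan's empty outer seat and slid the poise out about 52 mm; the job is handed in at about 33 s with no verdict returned, and the last tilt reading, about 2 s earlier as the camera calls ran out, was steady at 0 to 0.012 rad, inside the 0.02 limit.

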